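Dock the grinding cup and hold the pulse dial at three

ROBOT

A 6-joint arm with a two-finger parallel gripper is mounted at the origin on a cart in front of the work surface, level with it; the furniture and walls round the work are solid. World frame = base frame: x ahead of the robot, y to its left, z up, the work surface at z = 0. Lengths are in m, angles in rad, forces in N, time in s.
With the tool pointing down it reaches from about 0.325 to 0.9 m from the base axis. Payload 3.5 kg.
Tool frame: the origin (TCP) lies midway between the tips of the shut fingers; the grasp point (between the pads) lies 19 mm behind it; z points along the fingers, y is the direction in which the jaws open and shut (so a half turn about z gives the same grasp; the last joint's range is limited). The gripper opens to 85 mm and grips with 20 to 120 N. Pads are 22 mm wide; open, the fingers measure 114 mm over their backs; the gripper's body (76 mm by 85 mm) begins 54 mm behind the grasp point. The pads swing forward as they close: fully open they stand 13 mm farther back than shut.
Start: joints at [-1.371, 0.276, -0.026, 1.268, 0, 1.467], TCP at [0.186, -0.597, 0.231] pointing down, gripper open.
Joint ranges: [-3.12, 3.12], [-0.85, 1.88], [-1.08, 1.24], [-1.95, 2.15], [-1.57, 1.53], [-3.14, 3.14]. Speed limits (rad/s): [2.57, 2.57, 3.14, 3.14, 3.14, 3.14].

INTERFACE

Orientations are given as a 3x3 rotation matrix whose columns are the frame's x, y, z axes.
In Python, from bench import robot gives the robot as it stands. Calls block until the motion is done:
- robot.movep(position, orientation): joint-space move of the TCP to a pose.
- robot.movel(position, ori=None, vel=0.15, until_force=None): straight line of the TCP; ori=None keeps the orientation; vel is the mean speed in m/s. With until_force (N) it stops when the force on the tool has changed by that much, and returns True; else False.
- robot.goto_joints(angles): joint-space move.
- robot.gripper_open() and robot.grab(newtons=None): open the fingers fully, or close them until they stop; newtons is the grip in N (None keeps the last).
- robot.dwell(seconds).
- robot.ik(position, orientation): joint angles nearest the present ones, or None.
- robot.camera(name): name is "side" or "top" or "wrist"; returns the picture (480x640x3 uint8, red, green, blue); there is no depth.
- robot.camera_model(name): a dict with "fx", "fy", "cx", "cy" (pixels), "R" (3x3) and "t" (3): a world point X has camera coordinates R X + t. Camera axes: x right, y down, z forward; pixel columns grow to the right and rows downward; lengths in m; the calibration is good to about 2 mm. A picture is of the moment at which its call begins: read the wrist's pose just before it. camera_model takes no time and is no camera call; for the wrist camera it gives the pose at the moment of the call.
A pose or a line that the arm cannot do raises robot.MotionError and nothing moves.
- robot.sign_off(): hands the job in, once; it reports no verdict.
Readings, each from a call of its own:
- robot.read_t(): time.
- robot.read_joint_positions(): joint angles.
- robot.read_dq(): joint speeds.
- robot.read_joint_efforts(): joint torques, N m.
- robot.read_tcp_pos(): TCP position.
- robot.read_ee_rot(): TCP orientation.
- robot.read_contact_force(): force on the tool from outside, world axes, zero at the start.
- robot.read_ft_torque(): the same for the moment, N m.
- robot.read_opening(): opening from 0.0 (shut) to 1.0 (fully open).
Only numpy, scipy, OpenCV 4.12 (cv2) and the standard library are available. Lean on these libraries where they do the work, as an engineer would, in place of code of your own. Each camera call takes 0.05 s, during which the arm holds its last target.

TASK

Stand the grinding cup upright in the round well of the spice grinder, all the way down, and let go of it without dropping it. Only then grip the grinder's spring-return dial, turn it clockwise past its first two clicks to the third, and keep holding it there for three seconds; finish while still holding it, for it springs back when let go. Leave the salt shaker, the small glass and everything else where they are.

Things in the scene. Friction and masses are not known exactly. Their poses are not given: they have to be found in the camera images.
- cup_center (a point): The grinding cup: the only plain straight cylinder, 45 mm diameter, 90 mm tall, steel with black chamfered foot and flat black lid, 0.13 to 0.25 kg, loose, upright on the worktop. This point: on its axis, 45 mm above its underside; z up the axis. Grip it across the diameter in its upper half: seated, its upper 50 mm stand clear of the well's rim.
- cup: The same cup; origin at the centre of its underside. A salt shaker with a domed top and a small tapered clear glass, about as wide, stand near it; the three may change places.
- grinder: The spice grinder, a grey appliance fixed to the worktop, yaw varies: foot plate 115 x 255 x 14 mm (x by y of this frame, z up), with a round open well at its +y end and a dial housing 100 x 94 mm, its top 56 mm above the worktop, at its -y end. The dial has a flat skirt, 50 mm diameter, top at 61 mm. Origin: centre of the underside; well axis at y = +70 mm, dial axis at y = -70 mm.
- well_floor (a point): Floor of the grinder's docking well, on the well's axis, 14 mm above the worktop. The well is a round collar, bore about 50 mm diameter, wall 8 mm, 76 mm across at its foot. A seated cup has its centre 45 mm above this point.
- well_rim (a point): Centre of the well's mouth, level with its rim, 54 mm above the worktop and 40 mm above the well's floor. Behind and above the grinder wall cabinets hang, 0.45 m and more above the worktop, from about 0.6 m ahead of the robot's base on; keep the arm's elbow and wrist in front of them.
- dial_grip (a point): Grip point of the dial, on its upright axis, 82 mm above the worktop: mid-length of an upright grip bar 50 mm long, 12 mm thick, reaching from 61 to 93 mm above the worktop, to be gripped across the 12 mm from above. Frame turns with the dial: x along the bar (pointer end -x), y across it, z up. At rest the bar stands 0.6 rad counter-clockwise from the grinder's x axis.
- dial (a joint): Dial angle in rad: 0 at rest, growing clockwise seen from above; clicks (detents) at 0.4, 0.8, 1.2, marked on the housing by one, two and three dots; end stop at 1.3. A spring drives it back to 0 from everywhere when let go: about 0.04 N m at 0, 0.11 N m at the third click, plus up to 0.03 N m either way from the clicks.
- salt_shaker: Salt shaker, round, 44 mm diameter, 90 mm tall, with a narrower domed top; loose bystander. Origin at the centre of its underside.
- shot_glass: Small clear tapered glass, 48 mm diameter at the rim, 59 mm tall; loose bystander. Origin at the centre of its underside.
Mind the look-alikes: they are no part of the job. Leave any turquoise look-alike of the cup alone.

How it is judged:
On the way, in this order (a step that is already met when the one before it is completed fails the run):
1. the cup stands fully down in the well, let go (horizontal distance between cup_center and well_floor below 0.007 m and z of cup_center in the frame of well_floor below 0.049 m and angle between cup_center's own z axis and vertical below 0.1 rad and contact force between the fingers and cup below 0.05 N), for 0.2 s.
2. the dial is held by the fingers at the third click for two seconds (value of joint dial above 1.05 rad and contact force between the fingers and grinder above 0.5 N), for 2 s.
At the end, for the whole second after the job is handed in: The fingers hold the dial at its third click (joint above 1.05 rad, contact force on the grinder with its dial above 0.5 N) while the cup, not touched by the fingers, stands in the well: axis within 7 mm of the well's, its centre less than 49 mm above the well's floor, tilted under 0.1 rad (all of step 1 and all of step 2); the arm keeps its last pose, push and grip.
It fails at once if the dial is turned before the cup is in the well (value of joint dial above 0.25 rad and (horizontal distance between cup_center and well_floor above 0.015 m or z of cup_center in the frame of well_floor above 0.055 m)).
It fails at once if the cup is dropped (contact force between the fingers and cup below 0.05 N and linear speed of cup above 0.5 m/s).
It fails at once if the cup is tipped over (angle between cup_center's own z axis and vertical above 0.8 rad).
It fails at once if the salt shaker or the small glass is displaced (distance of any of salt_shaker, shot_glass from where it was at the start of the episode above 0.025 m).
It also fails if it takes over 61 s, if anything falls off the work surface, if the arm or the gripper's body presses on something with over 40 N, if the wrist force passes 120 N, or if a joint passes its speed limit or range.

## Working session

There is one attempt and no reset: what is moved stays moved. The work goes in short steps, each a Python script; the robot and the scene stay as the last script left them, time stands still between calls to the robot, and variables do not carry over. Pictures are saved under pics/ and viewed, and the job is handed in when it is done.

```bash
mkdir -p pics; python3 - <<'E'
from bench import robot
import cv2,numpy as np
print(robot.read_t())
for n in ["side","top","wrist"]:
    m=robot.camera_model(n); print(n,m)
    cv2.imwrite(f"pics/{n}0.png",robot.camera(n)[:,:,::-1])
print(robot.read_t(), robot.read_ee_rot())
E
```

```text
0.0
side {'fx': 602.4952976953988, 'fy': 602.4952976953988, 'cx': 312.44273073652505, 'cy': 233.98469766426703, 'R': array([[-0.20556708, -0.97863352, -0.00431373],
       [-0.60104572,  0.12972894, -0.78861552],
       [ 0.7723252 , -0.15952064, -0.61487149]]), 't': array([0.17003443, 0.30460167, 0.93035913])}
top {'fx': 499.2819061285844, 'fy': 499.2819061285844, 'cx': 325.62332369463644, 'cy': 231.15937605974693, 'R': array([[-0.02291278, -0.99971767,  0.00629203],
       [-0.98335116,  0.02140195, -0.18045068],
       [ 0.18026507, -0.0103219 , -0.98356391]]), 't': array([0.0771511 , 0.41085228, 1.10049372])}
wrist {'fx': 398.32265106284245, 'fy': 398.32265106284245, 'cx': 320.19672174053625, 'cy': 236.2462996326875, 'R': array([[ 0.2978614 , -0.95460837, -0.00119909],
       [-0.91349454, -0.28539709,  0.28995901],
       [-0.27713951, -0.08527223, -0.95703832]]), 't': array([-0.62492318, -0.03746198,  0.37866756])}
0.15 [[ 9.54511242e-01  2.98174722e-01 -3.52873056e-04]
 [ 2.98174870e-01 -9.54509622e-01  1.76853124e-03]
 [ 1.90510584e-04 -1.79330083e-03 -9.99998374e-01]]
```

View pics/side0.png

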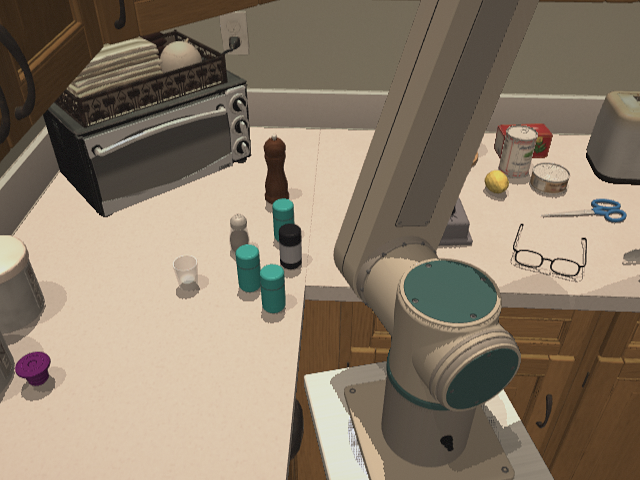

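View pics/top0.png

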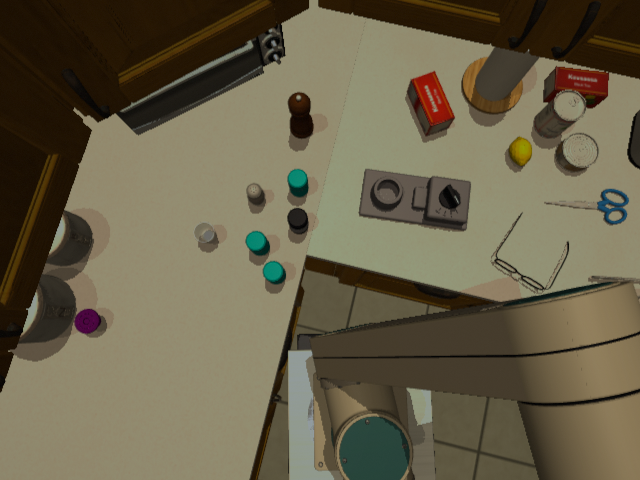

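View pics/wrist0.png

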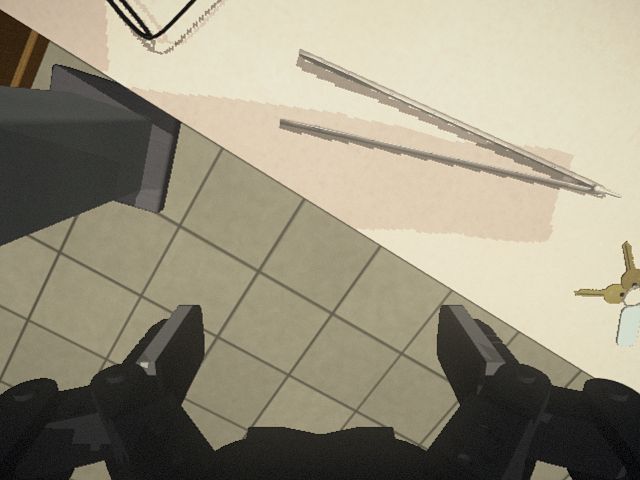

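Candidates for the cup (top view): black-lidded steel cylinder (298,219), three turquoise ones (298,181), (257,243) and (274,271), salt shaker (255,193), glass (205,233), dark mill (300,115). By the description it is the black-lidded one. Next: a close crop and positions.

```bash
cat > h.py <<'E'
import cv2,numpy as np
from bench import robot
def ray(m,u,v,z):
    d=np.array([(u-m['cx'])/m['fx'],(v-m['cy'])/m['fy'],1.]);R=np.array(m['R']);c=-R.T@m['t'];d=R.T@d
    return c+d*(z-c[2])/d[2]
def proj(m,X):
    p=np.array(m['R'])@np.asarray(X,float)+m['t'];return np.array([m['fx']*p[0]/p[2]+m['cx'],m['fy']*p[1]/p[2]+m['cy']])
def blobs(mask,amin=60):
    n,l,s,c=cv2.connectedComponentsWithStats(mask.astype(np.uint8))
    return [(s[i][:5].tolist(),c[i].round(1).tolist()) for i in range(1,n) if s[i][4]>=amin]
E
python3 - <<'E'
from h import *
T=cv2.imread('pics/top0.png');S=cv2.imread('pics/side0.png')
a=cv2.resize(S[180:330,160:320],None,fx=4,fy=4,interpolation=2)[:,:640]
cv2.imwrite('pics/c1.png',a)
cv2.imwrite('pics/c2.png',cv2.resize(T[160:240,350:480],None,fx=6,fy=6,interpolation=2))
cv2.imwrite('pics/c3.png',cv2.resize(T[160:290,190:330],None,fx=4,fy=4,interpolation=2))
m=robot.camera_model('top')
h=cv2.cvtColor(T,cv2.COLOR_BGR2HSV)
roi=np.zeros(T.shape[:2],bool);roi[160:300,190:330]=1
print('turq');
for b in blobs(roi&(h[...,0]>75)&(h[...,0]<100)&(h[...,1]>120)): print(b,ray(m,*b[1],.09))
print('black')
for b in blobs(roi&(h[...,2]<60)): print(b,ray(m,*b[1],.09))
for n,u,v,z in[('salt',255,190,.085),('glass',205,230,.059),('well',387,191,.054),('dial',450,196,.09)]: print(n,ray(m,u,v,z))
E
```

```text
turq
([288, 169, 20, 28, 443], [297.9, 182.2]) [0.51408601 0.12723818 0.09      ]
([246, 231, 24, 24, 414], [257.4, 242.8]) [0.38043634 0.2164062  0.09      ]
([263, 261, 23, 23, 386], [273.9, 272.3]) [0.31582178 0.18107216 0.09      ]
black
([289, 180, 19, 17, 169], [299.3, 190.2]) [0.49577308 0.12439071 0.09      ]
([249, 191, 15, 14, 113], [257.5, 199.1]) [0.47755697 0.21635374 0.09      ]
([288, 208, 20, 26, 422], [297.8, 220.7]) [0.42726226 0.12857595 0.09      ]
([251, 239, 19, 17, 121], [262.7, 249.6]) [0.36535037 0.20497416 0.09      ]
([296, 256, 34, 44, 448], [313.1, 270.7]) [0.31738278 0.09726558 0.09      ]
([269, 269, 17, 15, 76], [280.0, 278.5]) [0.30228789 0.16813132 0.09      ]
salt [0.49966129 0.22255477 0.085     ]
glass [0.41695206 0.3372342  0.059     ]
well [ 0.49938842 -0.07388703  0.054     ]
dial [ 0.47554442 -0.20721852  0.09      ]
```

View pics/c1.png

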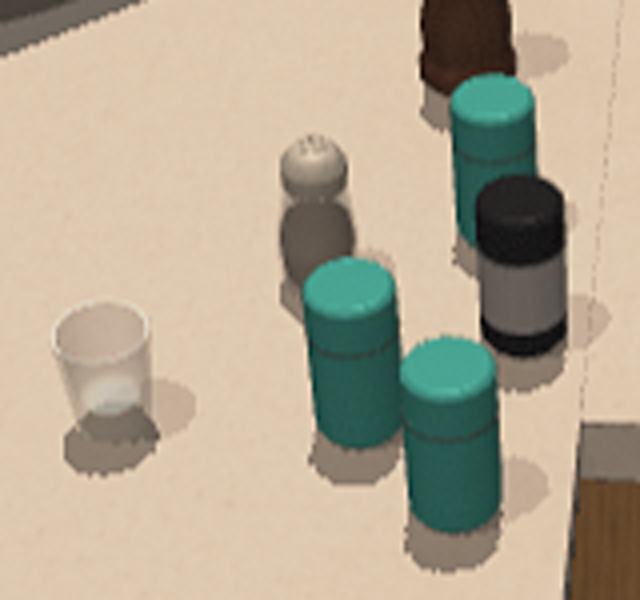

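View pics/c2.png

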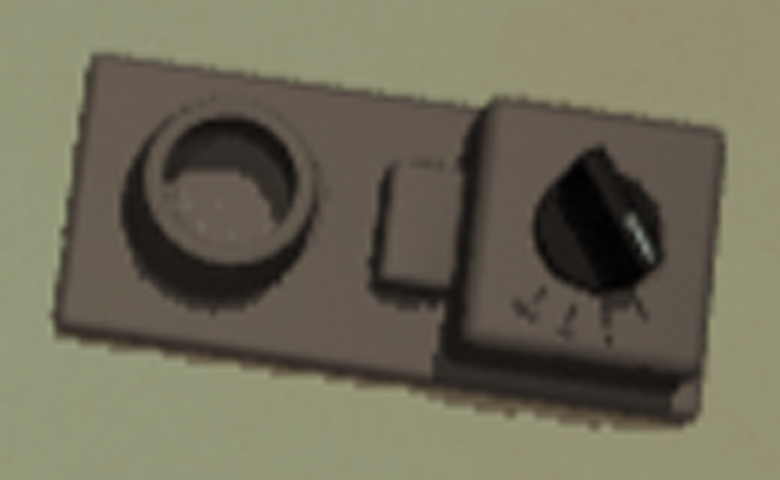

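View pics/c3.png

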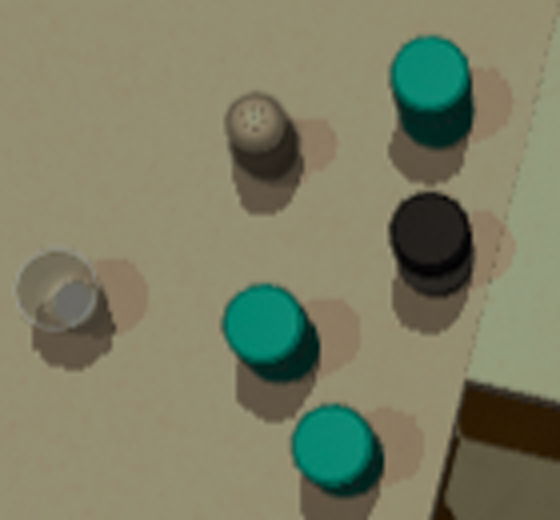

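The cup is the steel cylinder with black lid and foot (crop c1 at ~(520,265)); neighbours are turquoise ones. In c2 the well is at left and the dial at right. I'll take wrist views above the grinder, then above the cup.

```bash
cat >> h.py <<'E'
def down(a):
    """tool down, tool x axis at world angle a"""
    c,s=np.cos(a),np.sin(a)
    return np.array([[c,s,0],[s,-c,0],[0,0,-1.]])
def snap(cam,name):
    m=robot.camera_model(cam);im=robot.camera(cam)[:,:,::-1].copy()
    cv2.imwrite(f'pics/{name}.png',im);np.savez(f'pics/{name}.npz',**m);return m,im
E
python3 - <<'E'
from h import *
robot.movep([.47,-.14,.23],down(-.17));print(robot.read_t(),robot.read_joint_positions())
m,im=snap('wrist','wg')
robot.movep([.424,.130,.23],down(-.52));print(robot.read_t(),robot.read_joint_positions())
m,im=snap('wrist','wc')
print(robot.read_t())
E
```

```text
2.0917 [-4.22385067e-01  3.80221470e-02 -3.10905405e-01  1.22147691e+00
 -2.12202320e-04  2.88996097e+00]
6.5583 [ 1.51430948e-01 -4.87997927e-02 -3.97349897e-01  1.22220644e+00
  2.67611329e-08 -2.46996377e+00]
6.6083
```

View pics/wg.png

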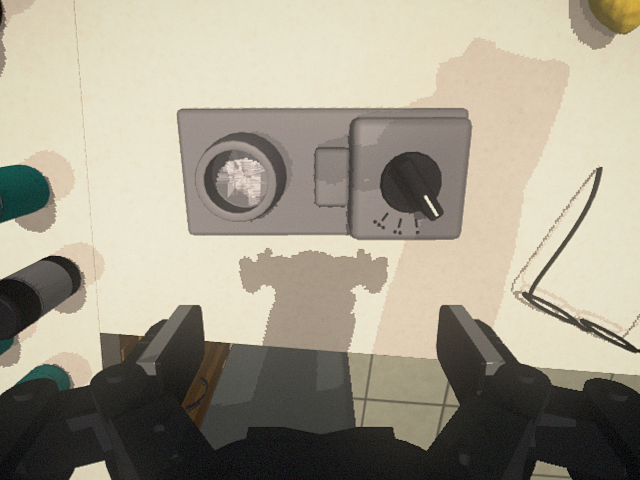

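View pics/wc.png

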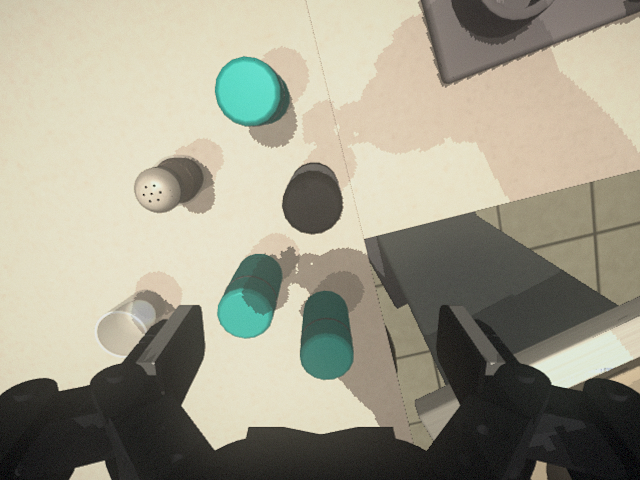

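Wrist view: cup lid ~(312,205) with the two turquoise ones at (248,320) and (327,350) below it and one at (248,90) above; well ~(237,178), dial ~(410,182). I'll measure these more precisely.

```bash
python3 - <<'E'
from h import *
im=cv2.imread('pics/wc.png');cv2.imwrite('pics/c4.png',cv2.resize(np.clip(im[150:250,265:365].astype(float)*1.8,0,255).astype(np.uint8),None,fx=6,fy=6,interpolation=2))
im=cv2.imread('pics/wg.png');cv2.imwrite('pics/c5.png',cv2.resize(im[95:250,170:370],None,fx=4,fy=4,interpolation=2))
cv2.imwrite('pics/c6.png',cv2.resize(im[110:245,345:475],None,fx=4,fy=4,interpolation=2))
E
```

```text
(no output)
```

View pics/c4.png

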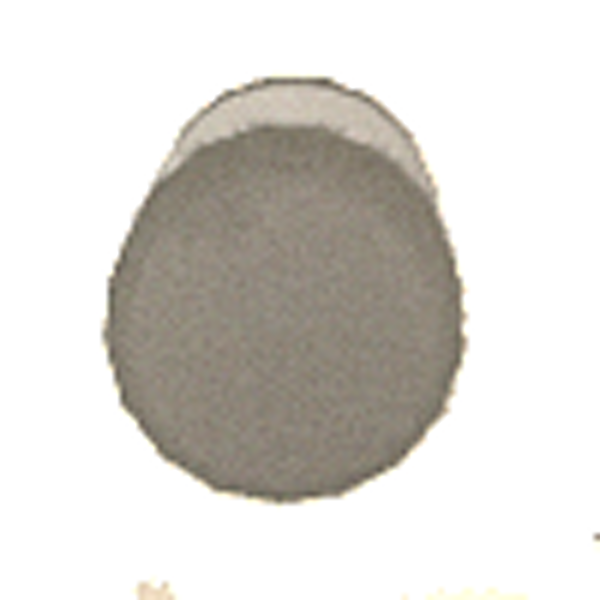

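View pics/c5.png

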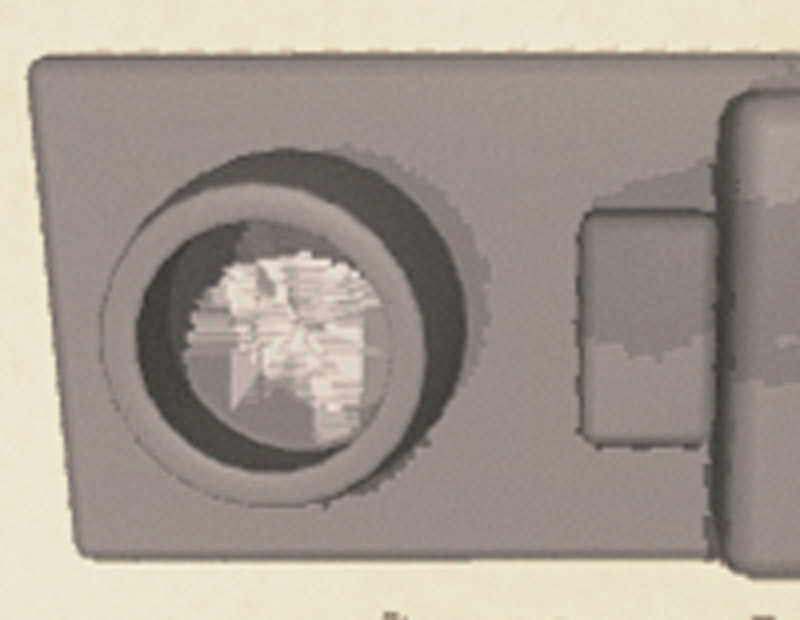

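View pics/c6.png

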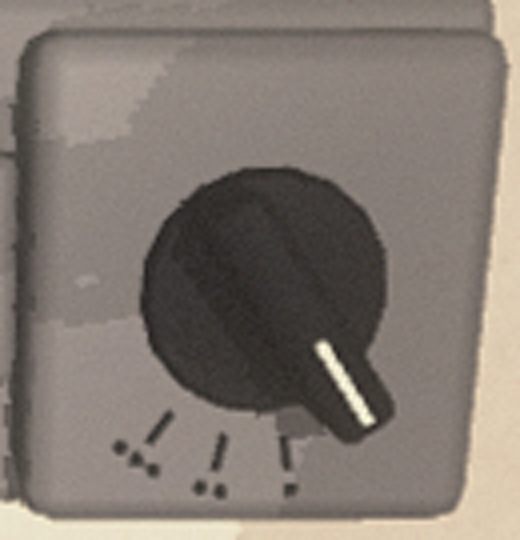

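```bash
python3 - <<'E'
from h import *
wc=dict(np.load('pics/wc.npz'));wg=dict(np.load('pics/wg.npz'));t=robot.camera_model('top')
c=lambda X,Y,f,x0,y0:(x0+(X+.5)/f-.5,y0+(Y+.5)/f-.5)
print('cup wrist',ray(wc,*c(285,312,6,265,150),.09),'top',ray(t,*c(430,232,4,190,160),.09))
w=ray(wg,*c(265,344,4,170,95),.054);print('well wrist',w,'top',ray(t,*c(231,192,6,350,160),.054))
d=ray(wg,*c(264,289,4,345,110),.061);print('dial wrist',d,'top',ray(t,*c(598,222,6,350,160),.061))
v=w-d;print('sep',np.hypot(*v[:2]),'yaw',np.arctan2(-v[0],v[1]))
# bar pointer line: white line ends at z .093
a=ray(wg,*c(322,345,4,345,110),.093);b=ray(wg,*c(370,424,4,345,110),.093);print('bar ang (+x)',np.arctan2(*(a-b)[[1,0]]),a,b)
print('lid width',ray(wc,*c(107,312,6,265,150),.09)-ray(wc,*c(463,312,6,265,150),.09))
print('bore',ray(wg,*c(137,344,4,170,95),.054)-ray(wg,*c(393,344,4,170,95),.054))
for n,z,u in[('A',.09,(248,90)),('B',.09,(248,312)),('C',.09,(327,356)),('salt',.09,(158,190))]: print(n,ray(wc,*u,z))
E
```

```text
cup wrist [0.43962099 0.1267367  0.09      ] top [0.43413832 0.12995918 0.09      ]
well wrist [ 0.50540709 -0.07935667  0.054     ] top [ 0.49796503 -0.07629568  0.054     ]
dial wrist [ 0.4819111  -0.21581014  0.061     ] top [ 0.48151739 -0.21323203  0.061     ]
sep 0.13846158801750183 yaw -0.17051830919883554
bar ang (+x) 0.4231759671162516 [ 0.47647223 -0.21856233  0.093     ] [ 0.46057063 -0.22572421  0.093     ]
lid width [0.02129092 0.03712225 0.        ]
bore [0.00873591 0.05049341 0.        ]
A [0.52628449 0.12574959 0.09      ]
B [0.38834468 0.2147349  0.09      ]
C [0.32291209 0.18051079 0.09      ]
salt [0.50170903 0.21804949 0.09      ]
```

```bash
python3 - <<'E'
from h import *
T=cv2.imread('pics/top0.png')
cv2.imwrite('pics/c7.png',cv2.resize(np.clip(T[165:220,360:415].astype(float)*1.5,0,255).astype(np.uint8),None,fx=10,fy=10,interpolation=0))
cv2.imwrite('pics/c8.png',cv2.resize(np.clip(T[200:240,278:318].astype(float)*3,0,255).astype(np.uint8),None,fx=14,fy=14,interpolation=0))
m,im=snap('side','s1')
cv2.imwrite('pics/c9.png',cv2.resize(im[190:310,220:420],None,fx=4,fy=4,interpolation=0))
E
```

```text
(no output)
```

View pics/c7.png

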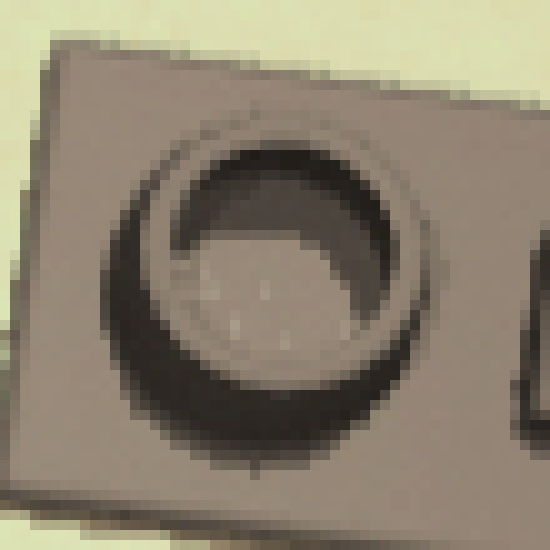

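View pics/c8.png

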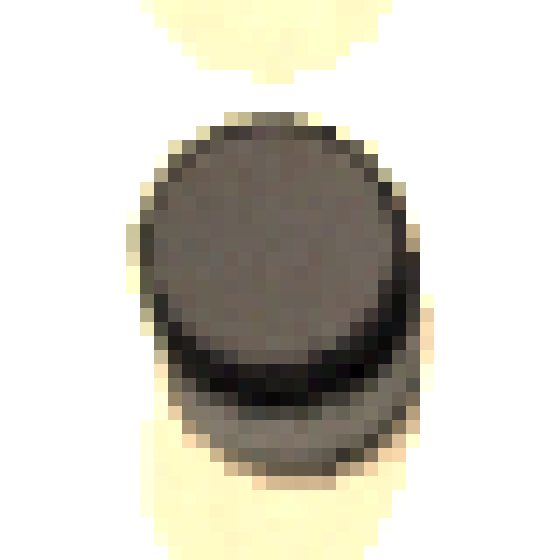

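View pics/s1.png

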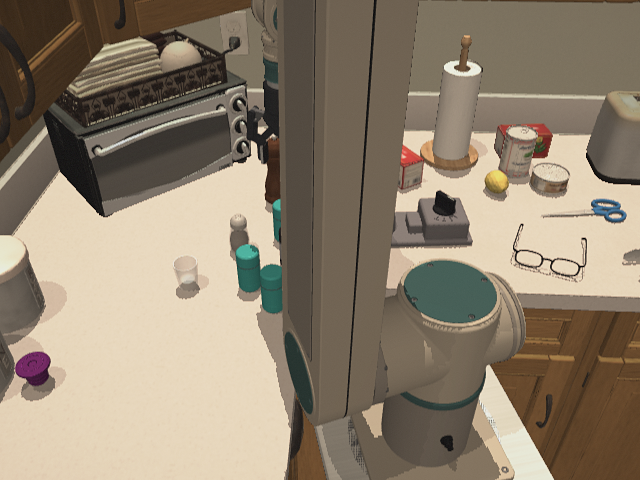

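The wrist and top estimates differ by the same (3, -3) mm at both cup and well, so the relative geometry is sound. I'll use the mean and grasp.

```bash
python3 - <<'E'
from h import *
R=down(-.52)
robot.movel([.438,.1285,.15],R,vel=.2)
print(robot.movel([.438,.1285,.046],R,vel=.12,until_force=4),robot.read_tcp_pos(),robot.read_contact_force())
robot.grab(35);print(robot.read_opening(),robot.read_contact_force(),robot.read_ft_torque(),robot.read_t())
robot.movel([.438,.1285,.17],R,vel=.12)
print(robot.read_opening(),robot.read_contact_force(),robot.read_tcp_pos(),robot.read_t())
m,im=snap('wrist','w2')
E
```

```text
False [0.43888718 0.12864114 0.04679872] [-0.73727647  0.21681556 -0.18632649]
0.5157581427501723 [-0.53011973  0.31054375  5.49883819] [ 0.02140271  0.1656038  -0.05137534] 8.6917
0.5214492717348065 [ 0.55763226 -0.43500614 -1.80088648] [0.43710999 0.1283564  0.16901816] 9.875
```

View pics/w2.png

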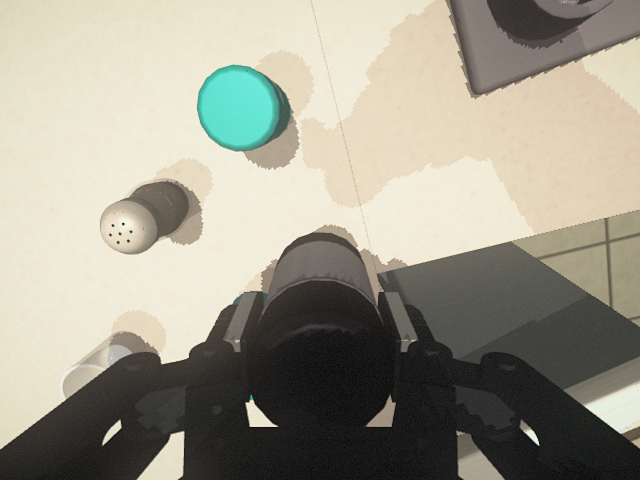

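The cup is held upright between the pads, lid ~(320,350). I'll check its offset along the pads from the lid's near and far edges.

```bash
python3 - <<'E'
from h import *
im=cv2.imread('pics/w2.png')
cv2.imwrite('pics/c10.png',cv2.resize(np.clip(im[220:440,220:420].astype(float)*2.5,0,255).astype(np.uint8),None,fx=2.7,fy=2.7))
m=dict(np.load('pics/w2.npz'));p=robot.read_tcp_pos();R=robot.read_ee_rot()
for z in(.210,.213):
  for u,v in[(320,278)]:
    X=ray(m,u,v,z);print(z,'far lid edge in tool',R.T@(X-p))
  print([ (R.T@(ray(m,u,350,z)-p)).round(4).tolist() for u in(248,392)])
E
```

```text
0.21 far lid edge in tool [ 0.03180133  0.00064538 -0.04112392]
[[0.0092, -0.0203, -0.0411], [0.0092, 0.0216, -0.0411]]
0.213 far lid edge in tool [ 0.03306319  0.00064482 -0.04412613]
[[0.0112, -0.0197, -0.0441], [0.0111, 0.0209, -0.0441]]
```

View pics/c10.png

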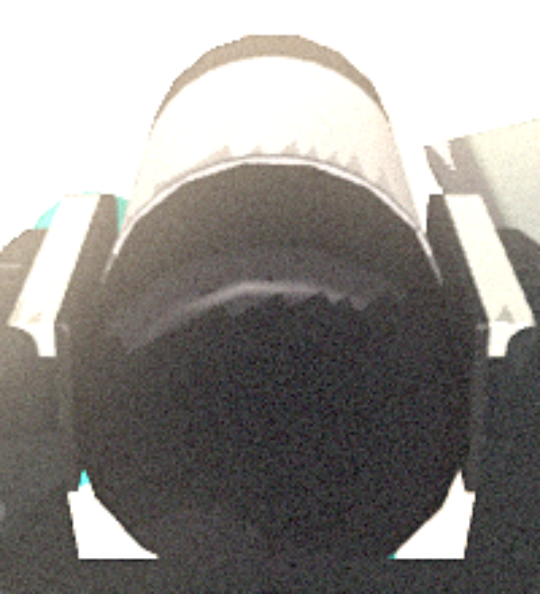

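```bash
python3 - <<'E'
from h import *
m=dict(np.load('pics/w2.npz'));p=robot.read_tcp_pos();R=robot.read_ee_rot()
for v,z in[(313,.213),(319,.213),(325,.213),(233,.123),(233,.126)]:
    print(v,z,(R.T@(ray(m,320,v,z)-p)).round(4))
for q in[np.load('pics/wc.npz')]:pass
E
```

```text
313 0.213 [ 0.0227  0.0006 -0.0441]
319 0.213 [ 0.0209  0.0006 -0.0441]
325 0.213 [ 0.019   0.0006 -0.0441]
233 0.123 [0.0191 0.0007 0.0459]
233 0.126 [0.02   0.0007 0.0429]
```

```bash
python3 - <<'E'
from h import *
R=down(-.52)
robot.movel([.505,-.0786,.17],R,vel=.2)
robot.movel([.505,-.0786,.112],R,vel=.12)
robot.dwell(.2)
print(robot.read_tcp_pos(),robot.read_contact_force(),robot.read_t(),robot.read_joint_positions())
for c in('side','top','wrist'): snap(c,c+'3')
I=[cv2.imread(f'pics/{c}3.png') for c in('side','top','wrist')]
cv2.imwrite('pics/c11.png',np.hstack([cv2.resize(I[0][150:270,350:480],(400,369)),cv2.resize(I[1][150:250,350:458],(400,369))]))
E
```

```text
[ 0.50597221 -0.07883044  0.11309366] [-0.49641684  0.41315242 -2.1359545 ] 12.0 [-2.80827771e-01  1.71459581e-01 -4.25016114e-01  9.72091818e-01
 -3.98846033e-05 -2.90254205e+00]
```

View pics/c11.png

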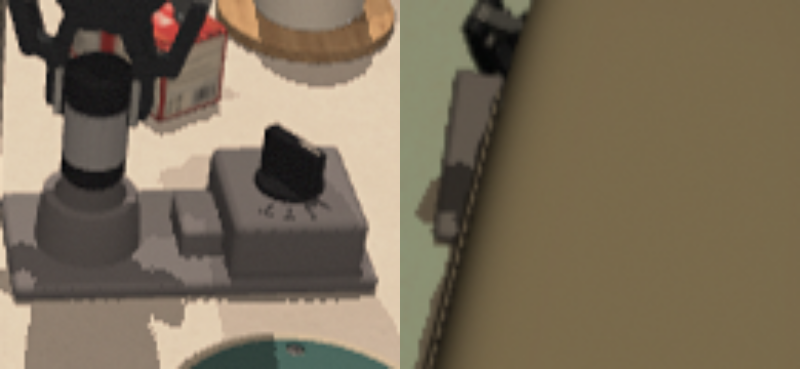

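View pics/wrist3.png

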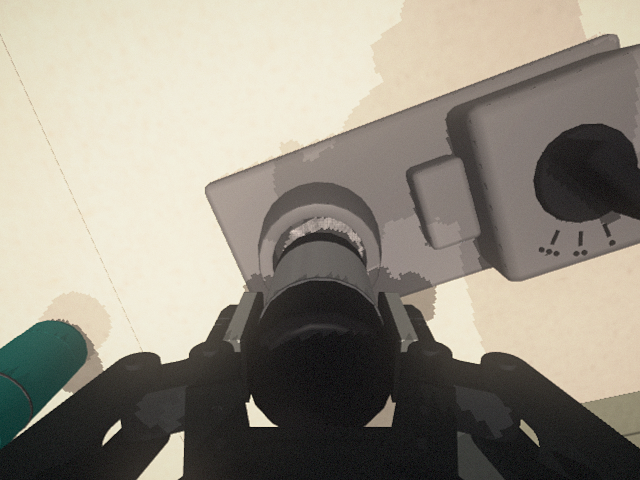

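Side view: cup (about (97,120) in the crop) hangs over the collar; wrist view: bore visible ahead of the foot (320,230). I'll zoom in for the offset.

```bash
python3 - <<'E'
from h import *
I=[cv2.imread(f'pics/{c}3.png') for c in('side','top','wrist')]
f=lambda x,g:np.clip(x.astype(float)*g,0,255).astype(np.uint8)
cv2.imwrite('pics/c12.png',f(cv2.resize(I[0][160:240,355:405],(375,600),interpolation=0),2))
cv2.imwrite('pics/c13.png',f(cv2.resize(I[2][170:310,240:400],(640,560),interpolation=2),1.8))
E
```

```text
(no output)
```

View pics/c12.png

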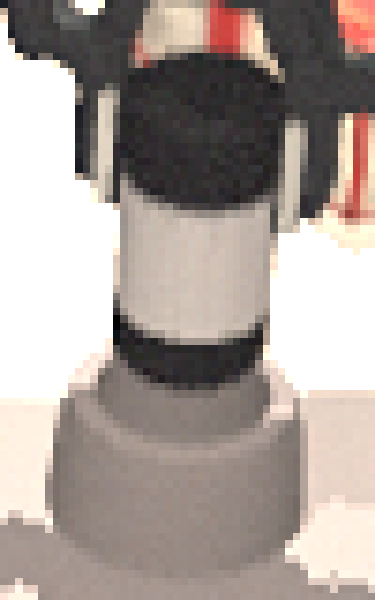

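View pics/c13.png

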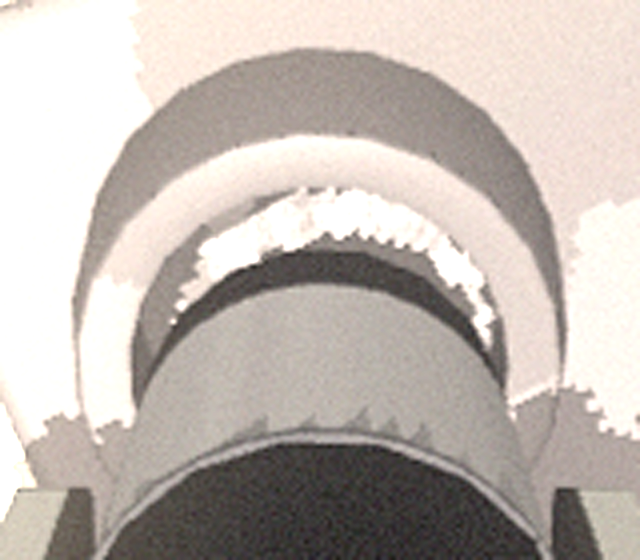

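```bash
python3 - <<'E'
from h import *
m=dict(np.load('pics/wrist3.npz'));s=dict(np.load('pics/side3.npz'))
p=np.array([.50597,-.07883,.1131]);R=down(-.52)
q=lambda X:(R.T@(X-p)).round(4)
c=lambda X,Y:(240+(X+.5)/4-.5,170+(Y+.5)/4-.5)
print('bore far',q(ray(m,*c(321,190),.054)),'L/R',q(ray(m,*c(135,345),.054)),q(ray(m,*c(507,345),.054)))
print('outer rim far',q(ray(m,*c(321,135),.054)))
for z in(.0663,.069):print('foot far',z,q(ray(m,*c(325,250),z)))
for z in(.078,):print('foot/steel edge far',z,q(ray(m,*c(325,285),z)))
S=lambda X,Y:(355+(X+.5)/7.5-.5,160+(Y+.5)/7.5-.5)
for n,X,Y,z in[('cup steel L',118,320,.08),('R',268,320,.08),('lid L',124,110,.155),('lid R',280,110,.155)]:print(n,ray(s,*S(X,Y),z).round(4))
# project candidate axis points
for n,w in[('tcp',p[:2]),('wrist well',(.5054,-.0794)),('top well',(.502,-.0763))]:
  for z in(.014,.054,.07,.15):
    u,v=proj(s,[*w,z]);print(n,z,((u+.5-355)*7.5).round(),((v+.5-160)*7.5).round())
E
```

```text
bore far [0.0237 0.0007 0.0591] L/R [ 0.0024 -0.0242  0.0591] [0.0024 0.0256 0.0591]
outer rim far [0.031  0.0008 0.0591]
foot far 0.0663 [0.0192 0.0012 0.0468]
foot far 0.069 [0.0199 0.0012 0.0441]
foot/steel edge far 0.078 [0.0183 0.0012 0.0351]
cup steel L [ 0.5015 -0.0573  0.08  ]
R [ 0.4925 -0.0987  0.08  ]
lid L [ 0.4942 -0.0526  0.155 ]
lid R [ 0.4852 -0.0939  0.155 ]
tcp 0.014 173.0 488.0
tcp 0.054 181.0 377.0
tcp 0.07 185.0 331.0
tcp 0.15 203.0 93.0
wrist well 0.014 175.0 489.0
wrist well 0.054 184.0 378.0
wrist well 0.07 187.0 332.0
wrist well 0.15 206.0 93.0
top well 0.014 168.0 497.0
top well 0.054 177.0 386.0
top well 0.07 180.0 340.0
top well 0.15 199.0 101.0
```

Offsets agree within ~1 mm laterally; I'll shift +0.7 mm forward and lower with a force guard.

```bash
python3 - <<'E'
from h import *
R=down(-.52)
x,y=.505+.0006,-.0786-.0003
robot.movel([x,y,.112],R,vel=.05)
f0=robot.read_contact_force();t0=robot.read_ft_torque()
hit=robot.movel([x,y,.059],R,vel=.04,until_force=8)
print(hit,robot.read_tcp_pos(),robot.read_contact_force()-f0,robot.read_ft_torque()-t0,robot.read_t())
snap('side','side4');snap('wrist','wrist4')
cv2.imwrite('pics/c14.png',cv2.resize(cv2.imread('pics/side4.png')[150:270,350:480],(650,600)))
E
```

```text
True [ 0.5052645  -0.07879361  0.06067382] [-0.05082031  0.93764708  6.41462101] [0.03758756 0.08631475 0.00047028] 13.5917
```

View pics/c14.png

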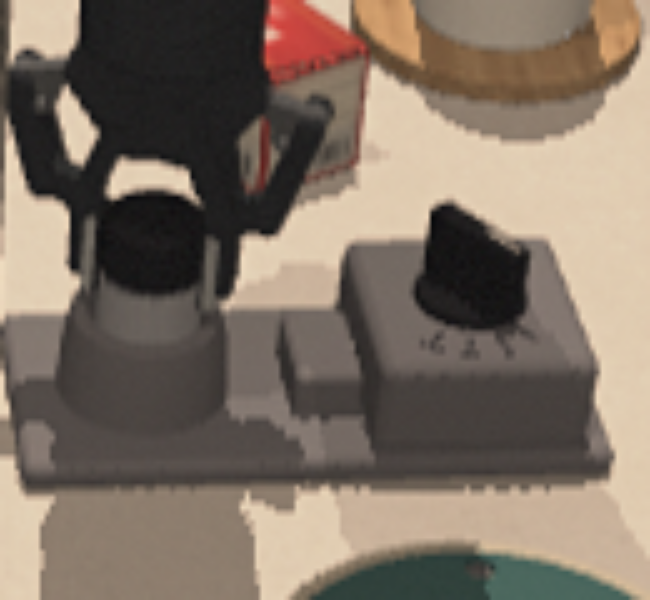

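Seated: TCP z stopped at 0.0607 (expected 0.0608). I'll release, retract, check, and go above the dial.

```bash
python3 - <<'E'
from h import *
R=down(-.52)
robot.gripper_open();robot.dwell(.2)
print(robot.read_opening(),robot.read_contact_force())
robot.movel([.5053,-.0788,.2],R,vel=.12)
a=.425-np.pi
robot.movep([.481,-.2158,.2],down(a))
print(robot.read_t(),robot.read_joint_positions(),robot.read_tcp_pos())
snap('side','side5');snap('wrist','wrist5')
cv2.imwrite('pics/c15.png',cv2.resize(cv2.imread('pics/side5.png')[150:270,350:480],(650,600)))
E
```

```text
1.0013184350687683 [-0.72812495 -0.6516353   0.04968936]
17.3917 [-5.44160198e-01  1.23310724e-01 -2.83261168e-01  1.16468377e+00
  7.14709404e-05 -9.69815596e-01] [ 0.48092736 -0.21559524  0.19977045]
```

View pics/c15.png

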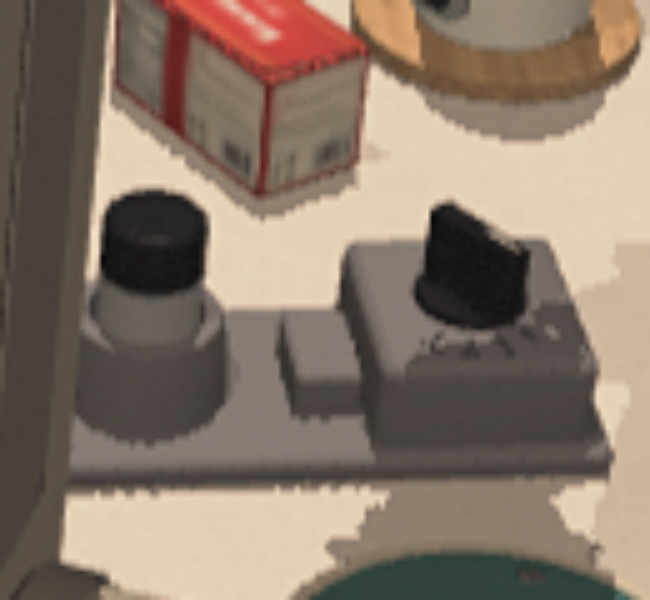

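View pics/wrist5.png

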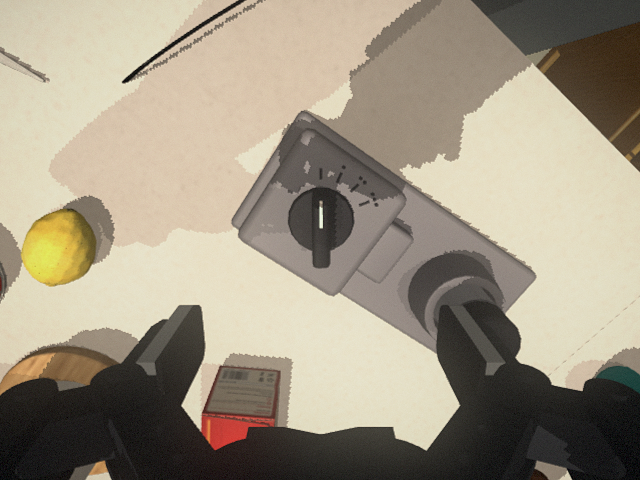

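Cup stands upright in the well (side crop (155,260)); the dial bar at (320,235) is aligned with the jaws. Descending and gripping.

```bash
python3 - <<'E'
from h import *
R=down(.425-np.pi)
robot.movel([.481,-.2158,.1],R,vel=.15)
f0=robot.read_contact_force()
print(robot.movel([.481,-.2158,.066],R,vel=.06,until_force=6),robot.read_tcp_pos(),robot.read_contact_force()-f0)
robot.grab(60);robot.dwell(.2)
print(robot.read_opening(),robot.read_contact_force()-f0,robot.read_ft_torque(),robot.read_tcp_pos(),robot.read_t())
q=robot.read_joint_positions();print(q)
snap('side','side6');snap('wrist','wrist6')
cv2.imwrite('pics/c16.png',np.hstack([cv2.resize(cv2.imread('pics/side6.png')[150:270,350:480],(400,370)),cv2.resize(cv2.imread('pics/wrist6.png'),(400,370))]))
E
```

```text
False [ 0.48096614 -0.21581703  0.06582563] [-0.80530449 -0.0448197   0.8967988 ]
0.13048521715214637 [-2.61719125  2.59593996  5.76818561] [0.54132433 0.36410817 0.08551173] [ 0.48087826 -0.21535129  0.0662914 ] 19.8917
[-5.44131285e-01  2.50857774e-01 -4.39676800e-01  8.80808553e-01
  6.48996577e-04 -9.69461169e-01]
```

View pics/c16.png

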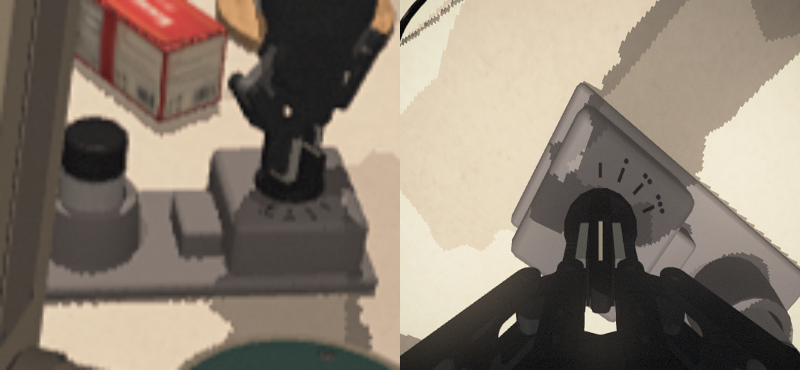

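Bar gripped centrally (opening 11 mm). Turning.

```bash
python3 - <<'E'
from h import *
q=np.array(robot.read_joint_positions())
for d in(.3,.6,.9,1.1,1.23):
    k=q.copy();k[5]+=d;robot.goto_joints(k)
    print(d,robot.read_t(),robot.read_opening(),robot.read_contact_force().round(1),robot.read_ft_torque().round(2),robot.read_tcp_pos().round(4))
snap('wrist','wrist7');snap('side','side7')
cv2.imwrite('pics/c17.png',np.hstack([cv2.resize(cv2.imread('pics/side7.png')[150:270,350:480],(400,370)),cv2.resize(cv2.imread('pics/wrist7.png')[160:360,200:420],(400,370))]))
E
```

```text
0.3 20.3833 0.12840054146786764 [-0.3  1.1  1.9] [ 0.26  0.25 -0.  ] [ 0.4809 -0.2154  0.0663]
0.6 20.775 0.12967366281393772 [-0.4  2.3  3. ] [0.22 0.25 0.06] [ 0.4809 -0.2154  0.0663]
0.9 21.1667 0.12596414207760498 [-1.6  1.4  2.5] [0.13 0.32 0.13] [ 0.4808 -0.2155  0.0663]
1.1 21.475 0.12604567601642264 [-1.9 -0.2  3.1] [0.09 0.32 0.1 ] [ 0.4808 -0.2155  0.0663]
1.23 21.725 0.1281571705963489 [-1.1  0.4  3.3] [0.01 0.35 0.11] [ 0.4808 -0.2155  0.0663]
```

View pics/c17.png

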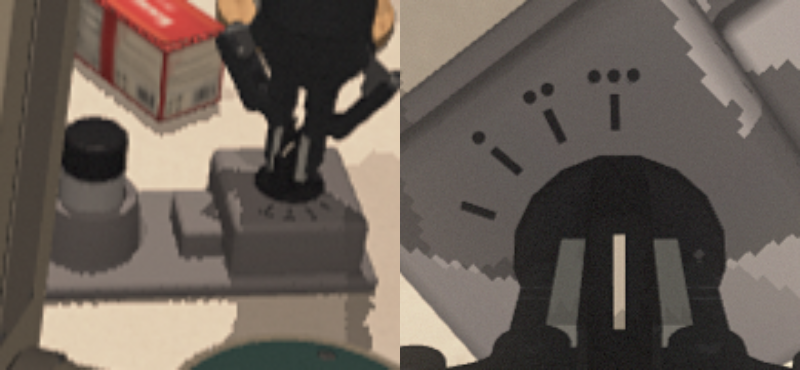

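The pointer (crop (619,280)) lines up with the three-dot mark at (614,110), and the cup is still seated. I'll hold, recheck, and hand in.

```bash
python3 - <<'E'
from h import *
robot.dwell(3.3)
print(robot.read_t(),robot.read_opening(),robot.read_ft_torque().round(2))
snap('wrist','wrist8')
a=cv2.imread('pics/wrist7.png')[160:360,200:420].astype(int);b=cv2.imread('pics/wrist8.png')[160:360,200:420].astype(int)
print('diff',np.abs(a-b).mean())
m,im=snap('side','side8');o=cv2.imread('pics/side0.png').astype(int)
print('bystander diff',np.abs(im[200:300,160:260].astype(int)-o[200:300,160:260]).mean())
robot.sign_off()
E
```

```text
25.125 0.13012281663996927 [-0.76  0.89  0.14]
diff 3.642439393939394
bystander diff 6.4529
the job is handed in; nothing more can be done
```

```bash
python3 - <<'E'
import cv2,numpy as np
f=lambda n:cv2.resize(cv2.imread(f'pics/{n}.png')[150:320,160:480],(400,212))
cv2.imwrite('pics/c18.png',np.vstack([np.hstack([f('side0'),f('side8')]),np.hstack([cv2.resize(cv2.imread(f'pics/{n}.png')[160:360,200:420],(400,370)) for n in('wrist7','wrist8')])]))
E
```

```text
(no output)
```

View pics/c18.png

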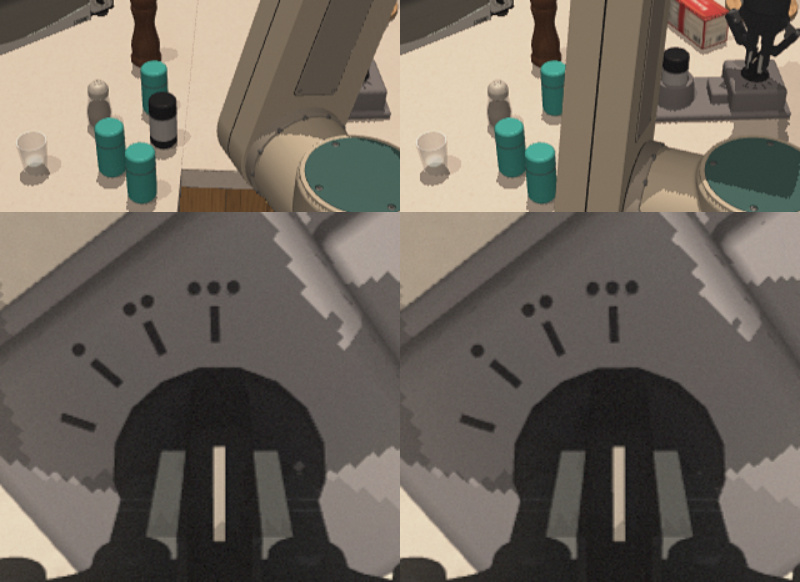

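I stood the steel cup with the black lid fully down in the well and let go of it. I then gripped the dial bar, turned it 1.23 rad clockwise to the third click, and held it for 3.3 s. I signed off at about 25 s, still gripping.

**What the last checks showed**
- **Cup:** it touched the well floor at the expected height (tool z 0.0607 m, expected 0.0608 m). In the last side view it stands upright in the well.
- **Dial:** the pointer lines up with the three-dot mark, in the same place before and after the hold. The moment about the vertical, 0.11 to 0.14 N m, fits the spring at that click.
- **Salt shaker, glass and turquoise cylinders:** all appear where they started in the side view.

**What disagreed**
- The wrist and top cameras put both the cup and the well about 3 mm apart in x and in y. I used the mean and checked it with the cup held over the well before lowering it.
- The sideways moments on the wrist drifted to about 0.9 N m during the hold, though nothing visibly moved.

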